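# Gauge a parcel on the measuring board

## Robot

A 6-joint arm with a two-finger parallel gripper is mounted at the origin on the work surface. World frame = base frame: x ahead of the robot, y to its left, z up, the work surface at z = 0. Lengths are in mm, angles in rad, forces in N, time in s.
With the tool pointing down it reaches from about 350 to 975 mm from the base axis. Payload 7.1 kg.
Tool frame: the origin (TCP) lies midway between the tips of the shut fingers; the grasp point (between the pads) lies 19 mm behind it; z points along the fingers, y is the line along which they close (so a half turn about z gives the same grasp; the last joint's range is limited). The gripper opens to 88 mm and grips with 3 to 60 N. Pads are 20 mm wide; open, the fingers measure 115 mm over their backs; the gripper's body (75 mm by 178 mm) begins 61 mm behind the grasp point.
Start: joints at [-1.173, 0.423, 1.63, -0, 1.089, -0.019], TCP at [253.038, -571.469, 188.775] pointing down, gripper open.
Joint ranges: [-3, 3], [-0.9, 2.11], [0.09, 2.58], [-1.31, 4.45], [0.11, 2.69], [-2.54, 2.54]. Speed limits (rad/s): [2.39, 2.39, 3.01, 3.14, 3.14, 3.14].

## Interface

Orientations are given as a unit quaternion [x, y, z, w].
In Python, from station import readout, viewer, env gives the robot as it stands.
- The arm moves only by the tool send_rows, never from a script. Its arguments are lists of equal length, an entry for each row: "twist": the turn, a rotation vector about the world's x, y, z in units of 10 degrees (1.0 is 10 degrees), a list of three; "xyz": the shift along the world's x, y, z in units of 50 mm (1.0 is 50 mm), a list of three; "fingers": the finger opening in mm, from 0 to 87.8. A call has exactly 8 rows; each row shifts and turns the commanded pose from where the row before left it; what a row does not reach is not made up. A row lasts 1/8 s, in which the tool goes at most 62.5 mm and 10.7 degrees, less where a joint would pass 70% of its speed; a pose out of reach is approached as far as the arm can. A call is refused whole if a number of a shift passes 1 or a number of a turn 1, either way. A call with a gripper value outside its range is refused whole. The fingers move at their own pace and stop on an object; the grip force is fixed at half the most. Time passes only in rows, so rows that do not move let the fingers close, or fill a call up. It gives the time, the measured TCP pose, the force, the opening and the grip force at its end, in the units of the state.
- readout.read_state(): the state, without advancing time (a new reading comes with each control period).
- viewer.camera(name): name is "scene" or "top"; returns the picture (384x512x3 uint8, red, green, blue); there is no depth.
- viewer.calibration(name): a dict with "intrinsics" (3x3 intrinsics, pixels), "k1" (the pictures are not rectified: a ray, as slopes to the right and down, at radius r is drawn at 1 + k1 r^2 times it, then the intrinsics apply), "R" (3x3) and "t" (3): a world point X has camera coordinates R X + t. Camera axes: x right, y down, z forward; pixel columns grow to the right and rows downward; lengths in mm; the calibration is good to about 2 mm. A picture is of the moment at which its call begins. calibration takes no time and is no camera call.
- env.job_done(): hands the job in; it is judged then, once.
The state is a dict: "time_s": time; "q": joint angles; "qd": joint speeds; "tau": joint torques, N m; "ee_pos": TCP position; "orientation": TCP orientation; "contact_force": force on the tool from outside, world axes, zero at the start; "moment": the same for the moment, N m; "grip_width": finger opening in mm; "grasp_force": force on a finger pad.
Only numpy, scipy, OpenCV 4.12 (cv2) and the standard library are available. Lean on these libraries where they do the work, as an engineer would, in place of code of your own. Each camera call takes 0.05 s, during which the arm holds its last target. There are 200 camera calls.

## Task

The parcel has to be measured. Push the brown carton along the measuring board into the corner, its long side flush against the aluminium fence and its end flush against the wooden head stop, and slide the stop (the pine box with the red saddle) along the fence up against the carton's free end so that its length can be read. Only push with the fingers: do not lift or tip the carton, and leave everything else on the bench where it stands.

Things in the scene. Friction and masses are not known exactly. Their poses are not given: they have to be found in the camera images.
- carton: the closed kraft-brown cardboard parcel to be measured, 120 (its x) x 160 (its y) x 60 mm high, 0.35 to 0.7 kg, dragging on the board with up to about 5 N, taped across the middle, white label and red sticker on top; it lies flat on the measuring board. Origin: centre of its underside; z up. Its +x long side goes against the fence, its +y end against the head stop. Too wide to grip.
- carton_corner (a point): the carton's lower corner that belongs in the corner of the board: at +60 mm x, +80 mm y of the carton's origin, on its underside
- board: the measuring board, fixed: plywood 360 (x) x 620 (y) x 12 mm thick. Origin: centre of its underside. Along its far edge (+x): an aluminium fence with a yellow scale on top, 45 mm high above the board, inner face at x = +140, 40 deep. At its left (+y) end: the wooden head stop, also 45 high, inner face at y = +245, 40 thick, from x = -100 to the fence.
- corner (a point): the inner corner where fence and head stop meet, on the board's upper surface (12 mm above the bench); axes as the board's: the fence's inner face runs along y, the head stop's along x. Carton and stop lie on its -x, -y side.
- stop (a joint): the sliding stop's travel along the fence in m: 0 at the right end, growing to the left (+y of the board) towards the head stop, at most 0.30; starts at 0 to 0.06. The stop's inner face lies at board y = -0.175 m + this value. It slides with about 2 N of friction and stays where it is left. It touches a carton that sits in the corner at 0.26.
- stop_face (a point): on the sliding stop's inner (+y) rubber face, which meets the carton's end; 80 mm from the fence, 20 above the board; axes as the board's. The stop is a pine box, red saddle over the fence: 92 mm along y (outer face 92 mm to -y of this point), reaching from the fence 180 mm towards the robot, top 44 mm above the board (saddle 52). Too wide to grip.
- tape_brown: bystander: brown tape roll lying on the board's near right part, diameter 80, 48 mm high, origin centre of underside
- jar: bystander: amber jar on the board's near left corner, diameter 40, 60 mm high, origin centre of underside
- tape_white: bystander: white tape roll lying on the bench beside the board, diameter 100, 25 mm high, origin centre of underside
- knife: bystander: orange box knife with its blade drawn in, 150 (x) x 26 x 20 mm high, lying on the bench near the robot, origin centre of underside
- pen_pot: bystander: white pot with three pens, diameter 76, 145 mm high with the pens, on the bench beside the board, origin centre of underside
- bottle: bystander: clear bottle, diameter 60, 150 mm high, on the bench beside the board, origin centre of underside
- gift_box: bystander: small white box with two red bands, 90 x 120 x 50 mm high, on the bench beside the board, origin centre of underside
Things that resemble listed ones, but are neither listed nor needed, are in the scene too. There is more than one size of the carton; the one meant has the size given above.

How it is judged (in metres and radians):
At the end, for the whole second after the job is handed in: The carton lies flat on the board and at rest, its corner within 4 mm of the board's corner in both directions, square to the fence within 0.03 rad, and the sliding stop's face is within 4 mm of the carton's free end (x of carton_corner in the frame of corner between -0.004 and 0.004 m and y of carton_corner in the frame of corner between -0.004 and 0.004 m and angle between the x axis of carton and the x axis of board, either way round below 0.03 rad and angle between carton's own z axis and vertical below 0.03 rad and height (world z) of carton below 0.016 m and y of stop_face in the frame of carton between -0.084 and -0.07 m and linear speed of carton below 0.01 m/s and velocity of joint stop between -0.01 and 0.01 m/s); the robot touches nothing.
It fails at once if the carton is lifted more than 10 mm off the board (height (world z) of carton above 0.022 m).
It fails at once if the carton is tipped by more than 0.15 rad (angle between carton's own z axis and vertical above 0.15 rad).
It fails at once if the carton leaves the board (height (world z) of carton below 0.004 m).
It fails at once if a bystander (tape rolls, jar, box knife, pen pot, bottle, small white box) is moved by more than 15 mm (distance of any of tape_brown, jar, tape_white, knife, pen_pot, bottle, gift_box from where it was at the start of the episode above 0.015 m).
It also fails if it takes over 64 s, if anything falls off the work surface, if the arm or the gripper's body presses on something with over 40 N, if the wrist force passes 120 N, or if a joint passes its speed limit or range.

## Working session

There is one attempt and no reset: what is moved stays moved. The work goes in short steps, Python scripts to look and compute and a tool call to move; the robot and the scene stay as the last step left them, time stands still between calls to the robot, and variables do not carry over. Pictures are saved under pics/ and viewed, at most 10 in all, crops included, and the job is handed in when it is done.

Besides the shell and the picture viewer there is one more tool, called after "Request:" as name(argument=value, ...) on one line, values as JSON. send_rows: Moves the arm, as the interface text tells. Its arguments: {"type":"object","properties":{"twist":{"type":"array","items":{"type":"array","items":{"type":"number"}}},"xyz":{"type":"array","items":{"type":"array","items":{"type":"number"}}},"fingers":{"type":"array","items":{"type":"number"}}},"required":["twist","xyz","fingers"]}

```bash
mkdir -p pics
python3 - <<'E'
from station import readout, viewer
import cv2
for n in("scene","top"):
    cv2.imwrite(f"pics/{n}0.png",cv2.resize(viewer.camera(n)[:,:,::-1],(800,600),interpolation=cv2.INTER_CUBIC))
    print(viewer.calibration(n))
s=readout.read_state();print(s)
E
```

```text
{'intrinsics': array([[440.20117507,   0.        , 255.14986366],
       [  0.        , 440.20117507, 192.29784203],
       [  0.        ,   0.        ,   1.        ]]), 'k1': 0.012830146189374173, 'R': array([[ 0.67455313,  0.73819335, -0.00697519],
       [ 0.56799142, -0.52501355, -0.63383477],
       [-0.47155468,  0.42359338, -0.77343703]]), 't': array([-316.96993713, -240.20670433, 1556.06996572])}
{'intrinsics': array([[368.65246411,   0.        , 253.71315461],
       [  0.        , 368.65246411, 193.06201879],
       [  0.        ,   0.        ,   1.        ]]), 'k1': 0.00019810346090755156, 'R': array([[ 0.01346821, -0.99962246, -0.02394871],
       [-0.99059866, -0.01007811, -0.13642848],
       [ 0.13613561,  0.02556101, -0.9903604 ]]), 't': array([   9.52866328,  482.61737515, 1037.55456639])}
{'time_s': 0.1, 'q': array([-1.17302853e+00,  4.23761003e-01,  1.63058289e+00, -2.82840228e-05,
        1.08860713e+00, -1.89829843e-02]), 'qd': array([ 0.00083913, -0.00132076, -0.0016562 ,  0.00057346, -0.00110321,
       -0.0017126 ]), 'tau': array([-9.28606605e-04, -5.45616674e+01, -2.74323642e+01,  6.44809823e-02,
        1.86746480e-02, -5.41911561e-05]), 'ee_pos': array([ 252.81232808, -571.00003443,  188.09365621]), 'orientation': array([ 9.78366705e-01,  2.06877086e-01, -1.40166124e-04, -6.64682958e-04]), 'contact_force': array([-0.13932974, -0.87089   ,  0.23659652]), 'moment': array([ 0.01037624, -0.0098871 , -0.00196015]), 'grasp_force': 0.0, 'grip_width': 88.300614550471}
```

View pics/scene0.png

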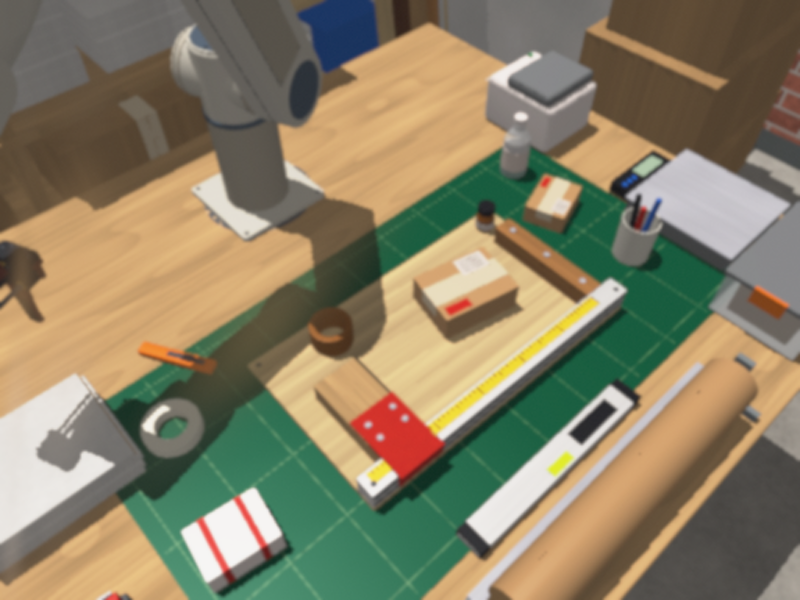

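View pics/top0.png

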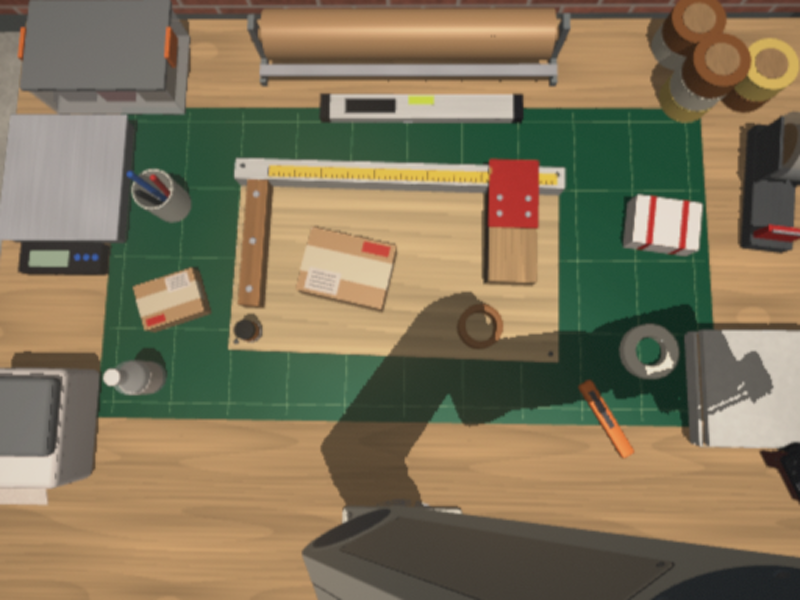

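```bash
cat > h.py <<'E'
from station import readout, viewer
import numpy as np, cv2
def px2w(n,uv,z):
    c=viewer.calibration(n); K=c["intrinsics"]; uv=np.atleast_2d(np.float64(uv))
    d=np.stack([(uv[:,0]-K[0,2])/K[0,0],(uv[:,1]-K[1,2])/K[1,1]],1)
    s=d.copy()
    for _ in range(10): s=d/(1+c["k1"]*(s**2).sum(1,keepdims=True))
    r=np.c_[s,np.ones(len(s))]@c["R"]; o=-c["R"].T@c["t"]
    return (o+r*((z-o[2])/r[:,2:]))[:,:2]
def w2px(n,P):
    c=viewer.calibration(n); X=np.atleast_2d(P)@c["R"].T+c["t"]; s=X[:,:2]/X[:,2:]
    s=s*(1+c["k1"]*(s**2).sum(1,keepdims=True)); K=c["intrinsics"]
    return s*[K[0,0],K[1,1]]+K[:2,2]
def crop(n,x0,y0,w,h,f,name):
    im=viewer.camera(n)[y0:y0+h,x0:x0+w,::-1]
    im=cv2.resize(im,None,fx=f,fy=f,interpolation=cv2.INTER_CUBIC)
    cv2.imwrite(name,im)
E
python3 - <<'E'
from h import *
crop("top",142,92,228,150,3.5,"pics/t1.png")
E
```

```text
(no output)
```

View pics/t1.png

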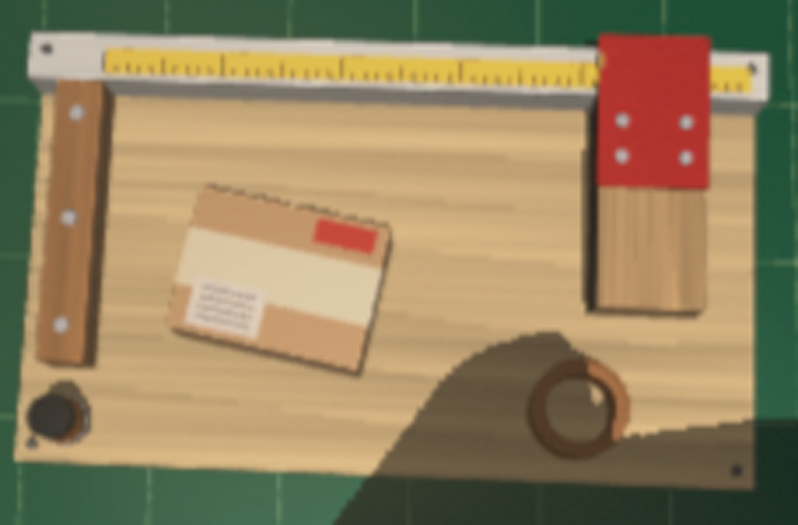

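Run:
```python
from h import *
np.set_printoptions(precision=1,suppress=True)
f=lambda pts,z:px2w("top",np.array(pts)/3.5+[142,92]-0.36,z)
for nm,pts,z in[("fence fL fR nL nR",[(33,32),(770,54),(30,79),(770,100)],57),("head in far/near, out near",[(108,84),(93,363),(37,360)],57),
 ("board nearL nearR",[(14,460),(754,489)],12),("carton",[(208,185),(391,227),(360,375),(170,330)],72),
 ("stop pine inner, outer, near",[(597,190),(595,309),(708,190),(705,313)],56),("saddle",[(598,34),(710,37),(708,188),(597,186)],64),
 ("jar top",[(52,416)],60),("tape top",[(578,409)],60)]:
    print(nm,f(pts,z).round(1).tolist())
```

```text
fence fL fR nL nR [[751.9, 322.4], [735.2, -296.3], [710.6, 322.8], [695.4, -295.3]]
head in far/near, out near [[706.5, 256.5], [470.1, 258.5], [472.1, 304.6]]
board nearL nearR [[392.8, 333.5], [376.3, -285.7]]
carton [[615.8, 166.7], [581.8, 16.7], [460.7, 39.8], [495.6, 193.5]]
stop pine inner, outer, near [[618.2, -152.1], [518.7, -149.7], [618.8, -243.0], [516.3, -238.5]]
saddle [[749.2, -152.9], [747.0, -245.4], [618.3, -241.2], [619.3, -151.1]]
jar top [[426.2, 289.1]]
tape top [[436.6, -134.9]]
```

Request:
send_rows(twist=[[0,0,-0.32],[0,0,-0.32],[0,0,-0.32],[0,0,-0.32],[0,0,-0.32],[0,0,-0.32],[0,0,-0.32],[0,0,-0.3]], xyz=[[0.25,1,0],[0.25,1,0],[0.25,1,0],[0.25,1,0],[0.25,1,0],[0.25,1,0],[0.25,1,0],[0.25,1,0]], fingers=[87.8,87.8,87.8,87.8,87.8,87.8,87.8,87.8])

```text
time_s: 1.15
ee_pos: [353.1, -169.9, 188.8]
orientation: [1.0, -0.014, 0.0, 0.0]
contact_force: [0.8, -0.4, 0.1]
grip_width: 87.7
grasp_force: 0.0
```

Request:
send_rows(twist=[[0,0,0],[0,0,0],[0,0,0],[0,0,0],[0,0,0],[0,0,0],[0,0,0],[0,0,0]], xyz=[[0.2,0.7,0],[0.2,0.7,0],[0.2,0.7,0],[0.2,0.7,0],[0.2,0.7,0],[0.2,0.7,0],[0.2,0.7,0],[0.15,0.6,0]], fingers=[87.8,87.8,87.8,87.8,87.8,87.8,87.8,87.8])

```text
time_s: 2.15
ee_pos: [430.7, 104.9, 188.7]
orientation: [1.0, -0.013, -0.0, -0.0]
contact_force: [1.0, 0.3, 0.1]
grip_width: 87.5
grasp_force: 0.0
```

Request:
send_rows(twist=[[0,0,0],[0,0,0],[0,0,0],[0,0,0],[0,0,0],[0,0,0],[0,0,0],[0,0,0]], xyz=[[0,0,-0.6],[0,0,-0.6],[0,0,-0.6],[0,0,-0.5],[0,0,-0.4],[0,0,-0.4],[0,0,-0.1],[0,0,0]], fingers=[87.8,87.8,87.8,87.8,87.8,87.8,87.8,87.8])

```text
time_s: 3.15
ee_pos: [430.5, 103.5, 28.8]
orientation: [1.0, -0.013, -0.0, 0.0]
contact_force: [-0.0, 0.5, 0.6]
grip_width: 87.7
grasp_force: 0.0
```

Request:
send_rows(twist=[[0,0,0],[0,0,0],[0,0,0],[0,0,0],[0,0,0],[0,0,0],[0,0,0],[0,0,0]], xyz=[[0.15,0,-0.08],[0.15,0,0],[0.15,0,0],[0.15,0,0],[0.15,0,0],[0.15,0,0],[0.15,0,0],[0.15,0,0]], fingers=[87.8,87.8,87.8,87.8,87.8,87.8,87.8,87.8])

```text
time_s: 4.15
ee_pos: [491.2, 103.5, 24.7]
orientation: [1.0, -0.013, 0.0, -0.0]
contact_force: [-1.8, -1.1, -0.5]
grip_width: 87.9
grasp_force: 1.1
```

Request:
send_rows(twist=[[0,0,0],[0,0,0],[0,0,0],[0,0,0],[0,0,0],[0,0,0],[0,0,0],[0,0,0]], xyz=[[0.15,0,0],[0.15,0,0],[0.15,0,0],[0.15,0,0],[0.15,0,0],[0.15,0,0],[0.1,0,0],[0,0,0]], fingers=[87.8,87.8,87.8,87.8,87.8,87.8,87.8,87.8])

```text
time_s: 5.15
ee_pos: [541.8, 103.6, 25.0]
orientation: [1.0, -0.013, 0.001, -0.0]
contact_force: [-0.2, 0.1, -0.5]
grip_width: 87.6
grasp_force: 0.1
```

Run:
```python
from h import *
crop("top",142,92,228,150,3.5,"pics/t2.png")
print(readout.read_state()["contact_force"])
```

```text
[ 0.02643996 -0.47151662  0.14069669]
```

View pics/t2.png

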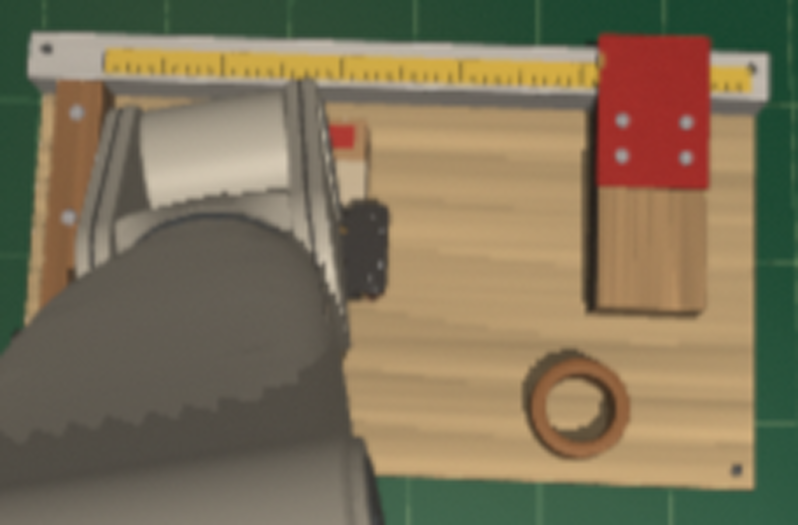

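Request:
send_rows(twist=[[0,0,0],[0,0,0],[0,0,0],[0,0,0],[0,0,0],[0,0,0],[0,0,0],[0,0,0]], xyz=[[0.06,0,0],[0.06,0,0],[0.06,0,0],[0.06,0,0],[0.06,0,0],[0.06,0,0],[0.06,0,0],[0.06,0,0]], fingers=[87.8,87.8,87.8,87.8,87.8,87.8,87.8,87.8])

```text
time_s: 6.2
ee_pos: [563.1, 103.4, 24.8]
orientation: [1.0, -0.013, -0.001, 0.0]
contact_force: [-6.5, -0.9, 5.2]
grip_width: 87.7
grasp_force: 3.1
```

Request:
send_rows(twist=[[0,0,0],[0,0,0],[0,0,0],[0,0,0],[0,0,0],[0,0,0],[0,0,0],[0,0,0]], xyz=[[0.02,0,0],[0.02,0,0],[0.02,0,0],[0.02,0,0],[0.02,0,0],[0.02,0,0],[0.02,0,0],[0.02,0,0]], fingers=[87.8,87.8,87.8,87.8,87.8,87.8,87.8,87.8])

```text
time_s: 7.2
ee_pos: [571.3, 103.5, 24.8]
orientation: [1.0, -0.013, -0.001, 0.0]
contact_force: [-5.9, -0.4, 5.1]
grip_width: 87.9
grasp_force: 3.1
```

Request:
send_rows(twist=[[0,0,0],[0,0,0],[0,0,0],[0,0,0],[0,0,0],[0,0,0],[0,0,0],[0,0,0]], xyz=[[0.02,0,0],[0.02,0,0],[0.02,0,0],[0.02,0,0],[0.02,0,0],[0.02,0,0],[0.02,0,0],[0,0,0]], fingers=[87.8,87.8,87.8,87.8,87.8,87.8,87.8,87.8])

```text
time_s: 8.2
ee_pos: [573.6, 103.4, 24.4]
orientation: [1.0, -0.013, -0.005, 0.0]
contact_force: [-17.9, 1.3, 15.3]
grip_width: 87.9
grasp_force: 9.5
```

Request:
send_rows(twist=[[0,0,0],[0,0,0],[0,0,0],[0,0,0],[0,0,0],[0,0,0],[0,0,0.5],[0,0,0.5]], xyz=[[-0.2,0,0],[-0.4,0,0],[0,0,0.4],[0,0,0.5],[0,0,0.5],[0,0,0.6],[0,0,0.5],[0,0,0]], fingers=[87.8,87.8,87.8,87.8,87.8,87.8,87.8,87.8])

```text
time_s: 9.2
ee_pos: [552.1, 103.9, 152.5]
orientation: [0.997, 0.075, 0.003, -0.0]
contact_force: [0.1, -0.2, -0.6]
grip_width: 87.9
grasp_force: 0.0
```

Request:
send_rows(twist=[[0,0,1],[0,0,1],[0,0,1],[0,0,1],[0,0,1],[0,0,1],[0,0,1],[0,0,1]], xyz=[[0.16,-0.97,0],[0.16,-0.97,0],[0.16,-0.97,0],[0.16,-0.97,0],[0.16,-0.97,0],[0.16,-0.97,0],[0.16,-0.97,0],[0.16,-0.97,0]], fingers=[87.8,87.8,87.8,87.8,87.8,87.8,87.8,87.8])

```text
time_s: 10.2
ee_pos: [614.5, -286.6, 150.2]
orientation: [0.714, 0.7, 0.0, 0.001]
contact_force: [1.1, 0.9, -0.0]
grip_width: 88.0
grasp_force: 0.0
```

Run:
```python
from h import *
crop("top",142,92,228,150,3.5,"pics/t3.png")
s=readout.read_state();print(s["ee_pos"],s["orientation"],s["q"])
```

```text
[ 615.31758156 -292.48371153  150.44267141] [ 7.12006721e-01  7.02165666e-01 -1.07231383e-04  3.12959109e-03] [-0.46005957  0.54283522  1.52818505 -0.00256622  1.06472694 -0.44490464]
```

View pics/t3.png

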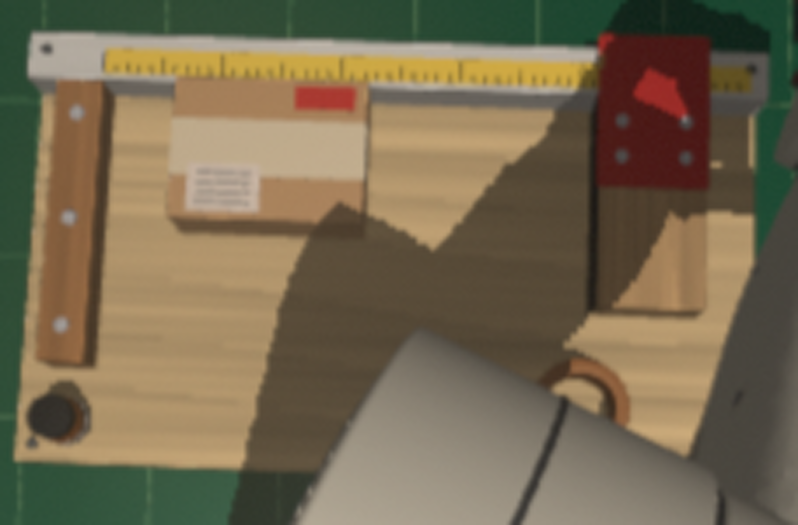

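Request:
send_rows(twist=[[0,0,0],[0,0,0],[0,0,0],[0,0,0],[0,0,0],[0,0,0],[0,0,0],[0,0,0]], xyz=[[-0.2,0,-0.5],[0,0,-0.5],[0,0,-0.5],[0,0,-0.5],[0,0,-0.3],[0,0,-0.1],[0,0.2,0],[0,0.3,0]], fingers=[87.8,87.8,87.8,87.8,87.8,87.8,87.8,87.8])

```text
time_s: 11.25
ee_pos: [604.1, -259.0, 30.7]
orientation: [0.717, 0.697, 0.0, 0.001]
contact_force: [0.5, -0.1, -0.6]
grip_width: 87.9
grasp_force: 0.0
```

Request:
send_rows(twist=[[0,0,0],[0,0,0],[0,0,0],[0,0,0],[0,0,0],[0,0,0],[0,0,0],[0,0,0]], xyz=[[0,0.15,0],[0,0.15,0],[0.005,0.15,0],[0.005,0.2,0],[0.005,0.2,0],[0.005,0.2,0],[0.005,0.2,0],[0.005,0.2,0]], fingers=[87.8,87.8,87.8,87.8,87.8,87.8,87.8,87.8])

```text
time_s: 12.25
ee_pos: [605.9, -186.8, 30.5]
orientation: [0.716, 0.698, 0.0, 0.001]
contact_force: [0.7, -2.8, 5.8]
grip_width: 87.8
grasp_force: 2.8
```

Request:
send_rows(twist=[[0,0,0],[0,0,0],[0,0,0],[0,0,0],[0,0,0],[0,0,0],[0,0,0],[0,0,0]], xyz=[[0.005,0.2,0],[0.005,0.2,0],[0.005,0.2,0],[0.005,0.2,0],[0.005,0.2,0],[0.005,0.2,0],[0.005,0.2,0],[0.005,0.2,0]], fingers=[87.8,87.8,87.8,87.8,87.8,87.8,87.8,87.8])

```text
time_s: 13.25
ee_pos: [608.1, -106.7, 30.5]
orientation: [0.716, 0.698, 0.001, 0.001]
contact_force: [1.0, -2.8, 5.6]
grip_width: 87.7
grasp_force: 2.7
```

Request:
send_rows(twist=[[0,0,0],[0,0,0],[0,0,0],[0,0,0],[0,0,0],[0,0,0],[0,0,0],[0,0,0]], xyz=[[0.005,0.15,0],[0.005,0.15,0],[0.005,0.15,0],[0.005,0.15,0],[0.005,0.15,0],[0.005,0.15,0],[0.005,0.15,0],[0.005,0.15,0]], fingers=[87.8,87.8,87.8,87.8,87.8,87.8,87.8,87.8])

```text
time_s: 14.25
ee_pos: [609.7, -46.8, 30.5]
orientation: [0.716, 0.698, 0.0, 0.001]
contact_force: [0.6, -4.8, 6.7]
grip_width: 87.9
grasp_force: 3.1
```

Request:
send_rows(twist=[[0,0,0],[0,0,0],[0,0,0],[0,0,0],[0,0,0],[0,0,0],[0,0,0],[0,0,0]], xyz=[[0.003,0.1,0],[0.003,0.1,0],[0.003,0.1,0],[0.002,0.1,0],[0.002,0.1,0],[0.002,0.05,0],[0.002,0.05,0],[0.002,0.05,0]], fingers=[87.8,87.8,87.8,87.8,87.8,87.8,87.8,87.8])

```text
time_s: 15.25
ee_pos: [610.7, -14.8, 30.5]
orientation: [0.717, 0.698, 0.0, 0.001]
contact_force: [0.4, -5.8, 7.1]
grip_width: 87.8
grasp_force: 3.2
```

Request:
send_rows(twist=[[0,0,0],[0,0,0],[0,0,0],[0,0,0],[0,0,0],[0,0,0],[0,0,0],[0,0,0]], xyz=[[0,0.03,0],[0,0.03,0],[0,0.03,0],[0,0.03,0],[0,0.03,0],[0,0.03,0],[0,0.02,0],[0,0,0]], fingers=[87.8,87.8,87.8,87.8,87.8,87.8,87.8,87.8])

```text
time_s: 16.25
ee_pos: [610.8, -4.7, 30.5]
orientation: [0.716, 0.698, 0.0, 0.001]
contact_force: [0.0, -4.1, 6.9]
grip_width: 88.0
grasp_force: 3.2
```

Request:
send_rows(twist=[[0,0,0],[0,0,0],[0,0,0],[0,0,0],[0,0,0],[0,0,0],[0,0,0],[0,0,0]], xyz=[[0,0.03,0],[0,0.02,0],[0,0.02,0],[0,0.02,0],[0,0.02,0],[0,0.02,0],[0,0.02,0],[0,0,0]], fingers=[87.8,87.8,87.8,87.8,87.8,87.8,87.8,87.8])

```text
time_s: 17.25
ee_pos: [610.8, 2.8, 30.5]
orientation: [0.717, 0.698, 0.0, 0.001]
contact_force: [1.2, -4.2, 6.7]
grip_width: 87.9
grasp_force: 3.2
```

Request:
send_rows(twist=[[0,0,0],[0,0,0],[0,0,0],[0,0,0],[0,0,0],[0,0,0],[0,0,0],[0,0,0]], xyz=[[0,0.02,0],[0,0.02,0],[0,0.02,0],[0,0.02,0],[0,0.02,0],[0,0.02,0],[0,0.02,0],[0,0,0]], fingers=[87.8,87.8,87.8,87.8,87.8,87.8,87.8,87.8])

```text
time_s: 18.25
ee_pos: [610.8, 9.7, 30.5]
orientation: [0.717, 0.698, 0.0, 0.001]
contact_force: [-0.5, -3.3, 7.0]
grip_width: 87.8
grasp_force: 3.2
```

Run:
```python
from h import *
crop("top",142,92,228,150,3.5,"pics/t4.png")
crop("scene",180,100,250,220,3,"pics/s4.png")
```

```text
(no output)
```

View pics/t4.png

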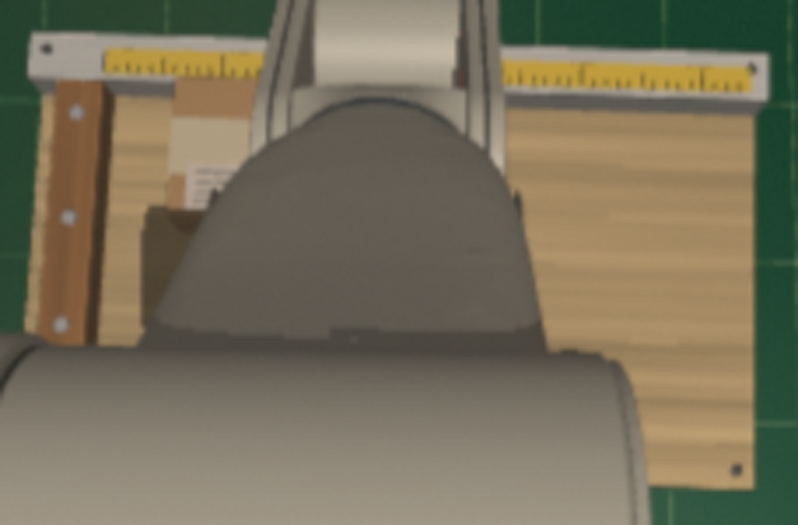

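```bash
python3 -c "
import cv2;i=cv2.imread('pics/s4.png');cv2.imwrite('pics/s4b.png',i[:600])"
```

```text
(no output)
```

View pics/s4b.png

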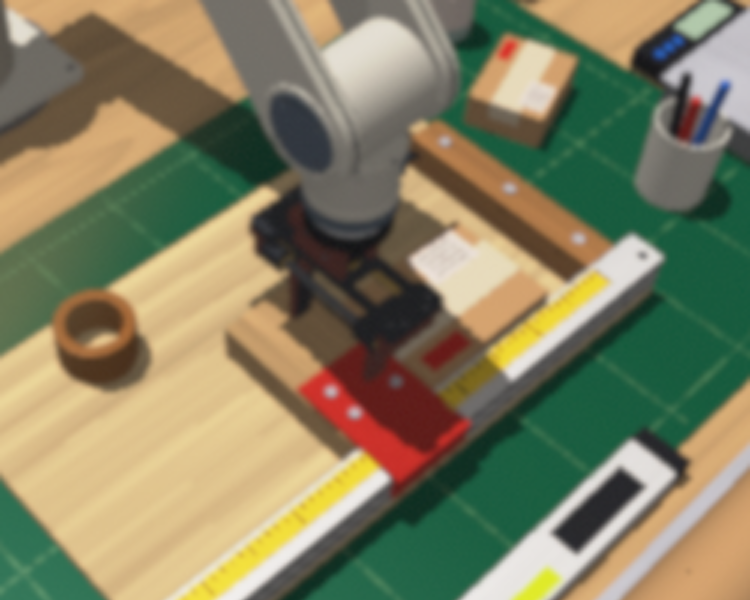

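Run:
```python
from h import *
np.set_printoptions(precision=0,suppress=True)
s=readout.read_state();p=s["ee_pos"];print(p,s["contact_force"],s["moment"])
for d in(-50,50):
  for z in (p[2],56,90): print("finger",d,z,(w2px("scene",[p[0]+d,p[1],z])-[180,100])*3)
g=lambda pts,z:px2w("scene",np.array(pts)/3.+[180,100],z)
print("pine outer near",g([(230,335)],56),"pine near inner",g([(283,275)],56),"saddle outer near/far,inner far",g([(303,390),(393,485),(470,425)],64),
"carton L far",g([(548,297)],72))
```

```text
[611.  10.  31.] [-0. -5.  6.] [-1. -0. -0.]
finger -50 30.541683658183466 [[296. 333.]]
finger -50 56 [[297. 317.]]
finger -50 90 [[299. 294.]]
finger 50 30.541683658183466 [[372. 396.]]
finger 50 56 [[374. 380.]]
finger 50 90 [[377. 359.]]
pine outer near [[534. -52.]] pine near inner [[515.  35.]] saddle outer near/far,inner far [[628. -49.]
 [750. -62.]
 [754.  33.]] carton L far [[713. 190.]]
```

Request:
send_rows(twist=[[0,0,0],[0,0,0],[0,0,0],[0,0,0],[0,0,0],[0,0,0],[0,0,0],[0,0,0]], xyz=[[0,0,0.5],[0,0,1],[0,-0.6,0],[0,-0.8,0],[0,-0.8,0],[0,-0.3,0],[0,0,0],[0,0,0]], fingers=[87.8,87.8,40,0,0,0,0,0])

```text
time_s: 19.35
ee_pos: [609.7, -113.7, 104.5]
orientation: [0.716, 0.698, -0.0, -0.0]
contact_force: [-0.8, 0.8, 0.2]
grip_width: 31.2
grasp_force: 0.0
```

Request:
send_rows(twist=[[0,0,0],[0,0,0],[0,0,0],[0,0,0],[0,0,0],[0,0,0],[0,0,0],[0,0,0]], xyz=[[0,0,-0.4],[0,0,-0.4],[0,0,-0.3],[0,0,-0.2],[0,0,-0.1],[0,0,-0.1],[0,0.1,0],[0,0,0]], fingers=[0,0,0,0,0,0,0,0])

```text
time_s: 20.35
ee_pos: [610.3, -109.6, 30.2]
orientation: [0.716, 0.698, 0.0, 0.0]
contact_force: [-0.6, -0.5, -0.7]
grip_width: 0.5
grasp_force: 0.0
```

Request:
send_rows(twist=[[0,0,0],[0,0,0],[0,0,0],[0,0,0],[0,0,0],[0,0,0],[0,0,0],[0,0,0]], xyz=[[0,0.15,0],[0,0.15,0],[0,0.15,0],[0,0.15,0],[0,0.15,0],[0,0.15,0],[0,0.15,0],[0,0.15,0]], fingers=[0,0,0,0,0,0,0,0])

```text
time_s: 21.35
ee_pos: [610.0, -49.5, 29.8]
orientation: [0.716, 0.698, -0.0, 0.0]
contact_force: [-0.6, -0.3, 0.5]
grip_width: 0.6
grasp_force: 0.0
```

Request:
send_rows(twist=[[0,0,0],[0,0,0],[0,0,0],[0,0,0],[0,0,0],[0,0,0],[0,0,0],[0,0,0]], xyz=[[0.002,0.1,0],[0.002,0.1,0],[0.002,0.1,0],[0.002,0.1,0],[0.002,0.1,0],[0.002,0.1,0],[0.002,0.05,0],[0.002,0.05,0]], fingers=[0,0,0,0,0,0,0,0])

```text
time_s: 22.35
ee_pos: [610.8, -14.8, 29.8]
orientation: [0.716, 0.698, -0.0, 0.0]
contact_force: [0.2, -0.2, 0.1]
grip_width: 0.3
grasp_force: 0.0
```

Run:
```python
from h import *
crop("scene",180,100,250,200,3,"pics/s5.png")
```

```text
(no output)
```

View pics/s5.png

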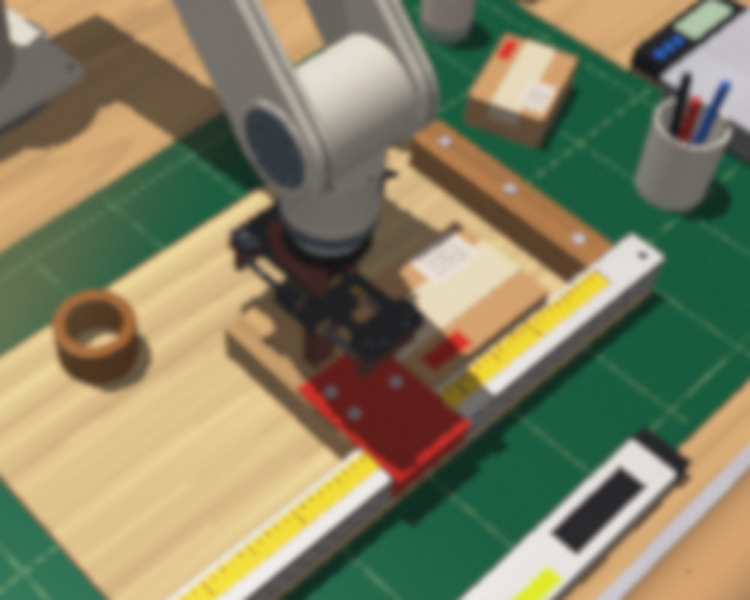

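Request:
send_rows(twist=[[0,0,0],[0,0,0],[0,0,0],[0,0,0],[0,0,0],[0,0,0],[0,0,0],[0,0,0]], xyz=[[0,0,-0.02],[0,0,-0.02],[0,0,-0.02],[0,0,-0.02],[0,0,-0.02],[0,0,-0.02],[0,0,0],[0,0,0]], fingers=[0,0,0,0,0,0,0,0])

```text
time_s: 23.4
ee_pos: [610.8, -15.0, 23.8]
orientation: [0.716, 0.698, -0.0, -0.0]
contact_force: [-0.5, -0.1, -0.7]
grip_width: 0.4
grasp_force: 0.0
```

Run:
```python
from h import *
s=readout.read_state();print({k:np.round(s[k],2) for k in("q","tau","ee_pos","contact_force","moment","grip_width","grasp_force")})
print(w2px("top",[[610.8,-14.8,30],[610.8,-14.8,56],[534,-52,56],[515,35,56]]))
```

```text
{'q': array([-0.04,  0.62,  1.75, -0.  ,  0.77, -0.02]), 'tau': array([-0.000e+00, -5.805e+01, -1.959e+01,  5.000e-02,  2.000e-02,
       -0.000e+00]), 'ee_pos': array([610.79, -14.96,  23.77]), 'contact_force': array([-0.52, -0.12, -0.75]), 'moment': array([-0.04, -0.09,  0.05]), 'grip_width': np.float64(0.43), 'grasp_force': np.float64(0.0)}
[[264.47275859 150.34134301]
 [264.51737277 148.08030143]
 [277.28538044 174.34760996]
 [246.75977904 180.62294342]]
```

Request:
send_rows(twist=[[0,0,0],[0,0,0],[0,0,0],[0,0,0],[0,0,0],[0,0,0],[0,0,0],[0,0,0]], xyz=[[0,0,0.6],[0,0,0.6],[0,-0.6,0],[0,-0.8,0],[0,-0.6,0],[0,0,-0.5],[0,0,-0.5],[0,0,-0.2]], fingers=[0,0,0,0,0,0,0,0])

```text
time_s: 24.4
ee_pos: [609.8, -114.9, 22.5]
orientation: [0.717, 0.698, -0.001, -0.001]
contact_force: [-0.2, -0.5, -0.2]
grip_width: 0.4
grasp_force: 0.0
```

Request:
send_rows(twist=[[0,0,0],[0,0,0],[0,0,0],[0,0,0],[0,0,0],[0,0,0],[0,0,0],[0,0,0]], xyz=[[0,0,-0.05],[0,0,-0.05],[0,0,-0.05],[0,0,-0.05],[0,0,-0.05],[0,0,0],[0,0,0],[0,0,0]], fingers=[0,0,0,0,0,0,0,0])

```text
time_s: 25.4
ee_pos: [610.9, -115.0, 11.4]
orientation: [0.716, 0.698, 0.0, 0.0]
contact_force: [-0.0, 0.9, 0.4]
grip_width: 0.3
grasp_force: 0.0
```

Request:
send_rows(twist=[[0,0,0],[0,0,0],[0,0,0],[0,0,0],[0,0,0],[0,0,0],[0,0,0],[0,0,0]], xyz=[[0,0,-0.02],[0,0,-0.02],[0,0,-0.02],[0,0,-0.02],[0,0,-0.02],[0,0,-0.02],[0,0,0],[0,0,0]], fingers=[0,0,0,0,0,0,0,0])

```text
time_s: 26.4
ee_pos: [610.8, -115.0, 5.3]
orientation: [0.716, 0.698, -0.0, 0.0]
contact_force: [0.1, -0.2, -0.2]
grip_width: 0.4
grasp_force: 0.0
```

Request:
send_rows(twist=[[0,0,0],[0,0,0],[0,0,0],[0,0,0],[0,0,0],[0,0,0],[0,0,0],[0,0,0]], xyz=[[0,0,-0.03],[0,0,-0.03],[0,0,-0.03],[0,0,-0.03],[0,0,-0.03],[0,0,-0.03],[0,0,0],[0,0,0]], fingers=[0,0,0,0,0,0,0,0])

```text
time_s: 27.4
ee_pos: [610.8, -115.0, -3.7]
orientation: [0.716, 0.698, 0.0, 0.0]
contact_force: [0.4, -0.3, -0.0]
grip_width: 0.7
grasp_force: 0.0
```

Run:
```python
from h import *
s=readout.read_state();print(s["ee_pos"],s["contact_force"])
p=s["ee_pos"]
for z in (p[2],12,30): print(z,(w2px("scene",[p[0],p[1],z])-[150,130])*3.5)
crop("scene",150,130,220,170,3.5,"pics/s6.png")
```

```text
[ 610.82328602 -114.97820446   -3.70512859] [ 0.40532194 -0.26775225 -0.04025995]
-3.705128585934761 [[380.90165608 431.70372267]]
12 [[380.89110128 421.1659862 ]]
30 [[380.87876075 408.82615382]]
```

View pics/s6.png

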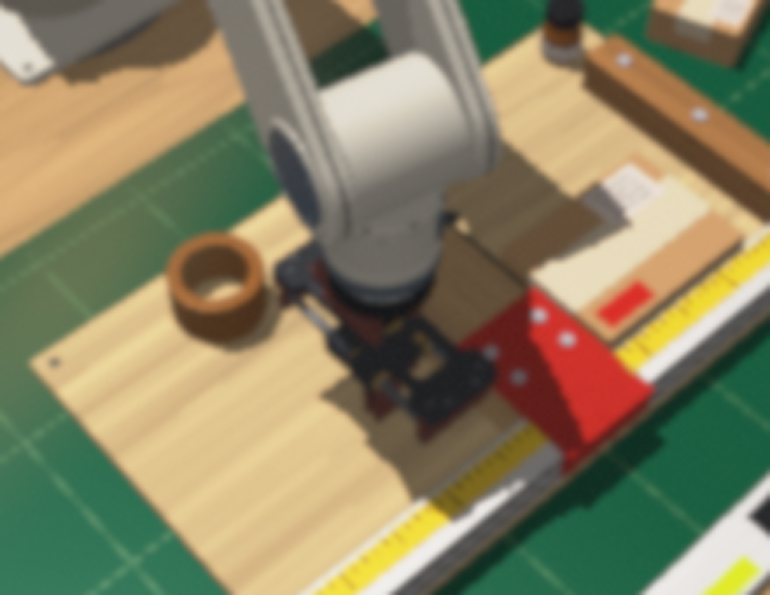

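Request:
send_rows(twist=[[0,0,0],[0,0,0],[0,0,0],[0,0,0],[0,0,0],[0,0,0],[0,0,0],[0,0,0]], xyz=[[0,0,0.2],[0,0.2,0],[0,0.2,0],[0,0.2,0],[0,0.15,0],[0,0.15,0],[0,0.15,0],[0,0.15,0]], fingers=[0,0,0,0,0,0,0,0])

```text
time_s: 28.45
ee_pos: [611.0, -55.5, 6.2]
orientation: [0.716, 0.698, -0.0, 0.001]
contact_force: [2.0, -5.2, -1.5]
grip_width: 0.4
grasp_force: 2.7
```

Request:
send_rows(twist=[[0,0,0],[0,0,0],[0,0,0],[0,0,0],[0,0,0],[0,0,0],[0,0,0],[0,0,0]], xyz=[[0.003,0.1,0],[0.003,0.1,0],[0.003,0.1,0],[0.003,0.1,0],[0.003,0.1,0],[0.003,0.1,0],[0.003,0.1,0],[0.003,0.1,0]], fingers=[0,0,0,0,0,0,0,0])

```text
time_s: 29.45
ee_pos: [612.1, -15.7, 6.2]
orientation: [0.716, 0.698, -0.0, 0.0]
contact_force: [1.0, -5.8, -0.5]
grip_width: 0.6
grasp_force: 2.9
```

Request:
send_rows(twist=[[0,0,0],[0,0,0],[0,0,0],[0,0,0],[0,0,0],[0,0,0],[0,0,0],[0,0,0]], xyz=[[0,0.03,0],[0,0.03,0],[0,0.03,0],[0,0.03,0],[0,0.03,0],[0,0.03,0],[0,0,0],[0,0,0]], fingers=[0,0,0,0,0,0,0,0])

```text
time_s: 30.45
ee_pos: [612.3, -6.4, 6.2]
orientation: [0.716, 0.698, 0.0, 0.0]
contact_force: [2.7, -5.1, -2.3]
grip_width: 0.4
grasp_force: 2.4
```

Request:
send_rows(twist=[[0,0,0],[0,0,0],[0,0,0],[0,0,0],[0,0,0],[0,0,0],[0,0,0],[0,0,0]], xyz=[[0,0.02,0],[0,0.02,0],[0,0.02,0],[0,0.02,0],[0,0.02,0],[0,0.02,0],[0,0.02,0],[0,0,0]], fingers=[0,0,0,0,0,0,0,0])

```text
time_s: 31.45
ee_pos: [612.5, -1.0, 6.3]
orientation: [0.716, 0.698, -0.001, 0.001]
contact_force: [1.7, -12.9, -2.4]
grip_width: 0.6
grasp_force: 6.5
```

Request:
send_rows(twist=[[0,0,0],[0,0,0],[0,0,0],[0,0,0],[0,0,0],[0,0,0],[0,0,0],[0,0,0]], xyz=[[0,0.02,0],[0,0.02,0],[0,0.02,0],[0,0,0],[0,0,0],[0,0,0],[0,0,0],[0,0,0]], fingers=[0,0,0,0,0,0,0,0])

```text
time_s: 32.45
ee_pos: [612.5, -1.0, 6.3]
orientation: [0.716, 0.698, -0.002, 0.002]
contact_force: [1.4, -28.3, -2.1]
grip_width: 0.6
grasp_force: 13.8
```

Request:
send_rows(twist=[[0,0,0],[0,0,0],[0,0,0],[0,0,0],[0,0,0],[0,0,0],[0,0,0],[0,0,0]], xyz=[[0,-0.2,0],[0,-0.6,0],[0,0,0.8],[0,0,1],[0,0,1],[-0.6,-1,0.5],[-0.8,-1,0],[-0.8,-1,0]], fingers=[0,0,0,0,0,0,0,0])

```text
time_s: 33.45
ee_pos: [503.5, -183.4, 171.5]
orientation: [0.716, 0.698, 0.001, 0.0]
contact_force: [0.0, -1.0, 0.6]
grip_width: 0.3
grasp_force: 0.0
```

Request:
send_rows(twist=[[0,0,0],[0,0,0],[0,0,0],[0,0,0],[0,0,0],[0,0,0],[0,0,0],[0,0,0]], xyz=[[-0.6,-1,0],[-0.6,-1,0],[-0.4,-1,0],[0,-1,0],[0,-0.5,0],[0,0,0],[0,0,0],[0,0,0]], fingers=[0,0,0,0,0,0,0,0])

```text
time_s: 34.45
ee_pos: [424.5, -406.5, 170.9]
orientation: [0.716, 0.698, 0.0, -0.0]
contact_force: [0.3, 0.7, 0.3]
grip_width: 0.5
grasp_force: 0.0
```

Run:
```python
from h import *
t=viewer.camera("top")[92:242,142:370,::-1]
im=cv2.resize(t,None,fx=3.5,fy=3.5,interpolation=cv2.INTER_CUBIC)
cv2.imwrite("pics/t5.png",im)
```

```text
(no output)
```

View pics/t5.png

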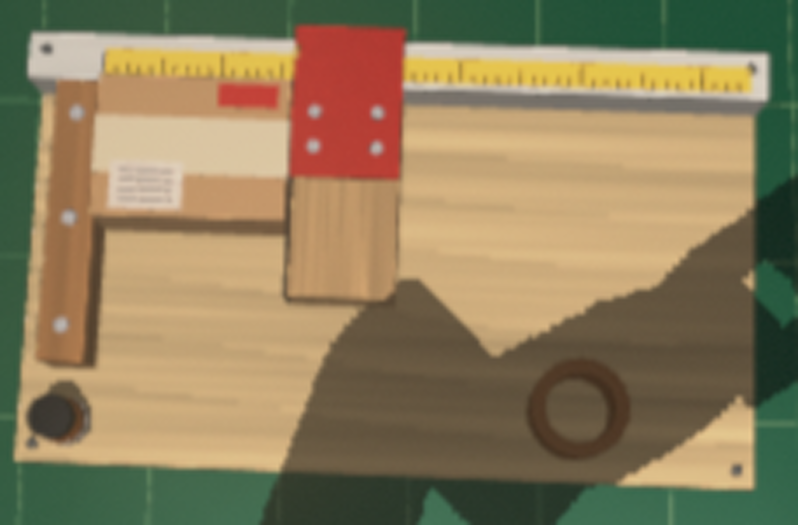

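Run:
```python
from h import *
np.set_printoptions(precision=1,suppress=True)
def bl(p): # board frame
    d=p-[564,18.4]; a=-0.026; return np.c_[d[:,0]*np.cos(a)+d[:,1]*np.sin(a),-d[:,0]*np.sin(a)+d[:,1]*np.cos(a)]
def edges(f,cols):
    g=cv2.GaussianBlur(cv2.imread(f)[:,:,2].astype(float),(9,9),2); out=[]
    for c in cols:
        k=np.gradient(g[195:245,c-3:c+4].mean(1)); out.append((c,195+k.argmin()))
    e=np.array(out); print(f,e[:,1],bl(px2w("top",e/3.5+[142,92]-0.36,72)))
edges("pics/t3.png",range(200,330,25)); edges("pics/t5.png",range(120,280,25))
```

```text
pics/t3.png [218 219 219 220 221 215] [[ 20.1 154.5]
 [ 20.  134.1]
 [ 20.7 113.7]
 [ 20.5  93.2]
 [ 20.4  72.8]
 [ 26.   52.7]]
pics/t5.png [216 216 216 218 219 219 219] [[ 19.6 220.1]
 [ 20.3 199.6]
 [ 21.  179.2]
 [ 20.  158.6]
 [ 19.8 138.1]
 [ 20.5 117.7]
 [ 21.2  97.4]]
```

Near face at board x ≈ 20 mm (ideal 20), square; the carton is seated and the stop touches it.

```bash
python3 -c "
from station import env
print(env.job_done())"
```

```text
the job is handed in; nothing more can be done
None
```

The carton is in the corner, flush with the fence and by eye with the head stop, with the sliding stop against its free end, and the job is handed in at about 34 s; the hand-in returned no verdict, and my first stop push rode on top of the stop, so I redid it with shut fingers held lower.

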